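Set the spring leg of the support stand to its length mark and lock it

TASK

Pull the sliding leg of the support stand out by its steel foot bar until the bar stands level with the yellow length mark of the blue catch, and while you hold it there slide the red cam lever along the bar fully closed, so that its bolt goes into the middle of the catch. The catch has play and the spring pulls the leg back, so do not let go: finish while still holding the foot bar at the mark with the lever closed. Leave the glue bottle and the two paint pots alone.

Things in the scene. Friction and masses are not known exactly. Their poses are not given: they have to be found in the camera images.
- stand: Support stand fixed on a green mat: plywood board 205 x 132 x 10 mm with the fixed outer tube of a telescopic leg. Origin under the tube's axis on the board's underside (3 mm above the worktop). Its x axis is the way the leg pulls out, z up. In mm: tube x -94 to -10, y -11 to 11, top z 31.5; board x -95 to 110, y -82 to 50.
- leg (a joint): How far the sliding leg is pulled out, m: 0 fully in (where it starts), at most 0.080, along the stand's +x. A spring always pulls it back in, about 3 N at 0 and 8 N at 0.080.
- cam (a joint): Travel of the red cam lever along the foot bar, m: 0 open, 0.030 fully closed (end stop), along the stand's -y. Starts at 0 to 0.006. It rides with the leg, takes about 2 N to slide and stays where it is left. Its bolt enters the catch only while the leg is near the mark.
- foot_grip (a point): Where to hold the leg, moving with it: on the middle plane of the upright polished steel foot bar (8 mm thick along the stand's x, y -42 to 58 mm, z 14 to 59 mm), at the stand's y = 40, z = 50 mm, near its black free end. One finger on either side, closing along the stand's x; friction is low (0.2), so the fingers can slide along the bar while holding it.
- cam_back (a point): Middle of the rear (+y) face of the red cam lever, the face to push (the fingers' sides do it); moves with it. The lever is a saddle astride the bar: 52 mm wide along the stand's x, 22 mm long along y, z 34 to 70 mm; this face is at the stand's y = 16 mm open, -14 mm closed. A 9 mm bolt above the bar points to the catch; its tip is 56 mm ahead of this face.
- leg_line (a point): Point that moves with the leg, on the middle plane of the foot bar and the bolt's axis, beside the bar towards the catch. The leg is at its length mark when this point and mark agree along the stand's x.
- mark (a point): The length mark: middle of the slot of the blue catch, at the stand's z = 64 mm, y = -64 mm. The catch, 45 x 28 x 63 mm with a yellow line down its middle and a slot 21 mm wide open at the top, is fixed to the board, its axes the stand's, somewhere 55 to 80 mm along the stand's x (the leg must come out 45 to 70 mm).
- glue_bottle: Blue glue bottle with a yellow cap, 34 x 34 x 122 mm, standing; origin at the centre of its underside. To be left alone.
- paint_pot_a: Paint pot with a red lid, 33 x 34 x 34 mm; origin at the centre of its underside. To be left alone.
- paint_pot_b: Paint pot with a green lid, 32 x 35 x 34 mm; origin at the centre of its underside. To be left alone.

How it is judged:
On the way:
1. the leg is pulled out to the length mark (within 4 mm) and held there by the fingers, the lever still open (x of leg_line in the frame of mark between -0.004 and 0.004 m and value of joint cam below 0.012 m and contact force between the fingers and leg above 1 N), for 0.2 s.
At the end, for the whole second after the job is handed in: The leg stands at rest within 4 mm of the length mark, the cam lever is closed (at least 26 of its 30 mm), and the fingers still hold the leg (over 1 N on it); the catch's play is 6 mm, so a leg left to the catch slips back too far (x of leg_line in the frame of mark between -0.004 and 0.004 m and value of joint cam above 0.026 m and contact force between the fingers and leg above 1 N and linear speed of leg below 0.01 m/s); the arm keeps its last pose, push and grip.
It fails at once if the glue bottle or a paint pot is moved more than 15 mm (distance of any of glue_bottle, paint_pot_a, paint_pot_b from where it was at the start of the episode above 0.015 m).
It also fails if it takes over 35 s, if anything falls off the work surface, if the arm or the gripper's body presses on something with over 40 N, if the wrist force passes 120 N, or if a joint passes its speed limit or range.

ROBOT

A 6-joint arm with a two-finger parallel gripper is mounted at the origin on a cart in front of the work surface, level with it; the furniture and walls round the work are solid. World frame = base frame: x ahead of the robot, y to its left, z up, the work surface at z = 0. Lengths are in m, angles in rad, forces in N, time in s.
With the tool pointing down it reaches from about 0.3 to 0.775 m from the base axis. Payload 14.6 kg.
Tool frame: the origin (TCP) lies midway between the tips of the shut fingers; the grasp point (between the pads) lies 19 mm behind it (ctrl.tcp_to_grasp is the distance from the TCP to the grasp point, in m); z points along the fingers, y is the line along which they close (so a half turn about z gives the same grasp; the last joint's range is limited). The gripper opens to 85 mm and grips with 20 to 120 N. Pads are 22 mm wide; open, the fingers measure 114 mm over their backs; the gripper's body (76 mm by 85 mm) begins 54 mm behind the grasp point. The pads swing forward as they close: fully open they stand 13 mm farther back than shut.
Start: joints at [-1.245, 0.3, 1.521, -0, 1.321, -0.067], TCP at [0.211, -0.508, 0.231] pointing down, gripper open.
Joint ranges: [-3.03, 3.03], [-0.79, 2.21], [0.23, 2.52], [-1.04, 4.18], [0, 3.07], [-2.55, 2.55]. Speed limits (rad/s): [2.22, 2.22, 2.57, 3.14, 3.14, 3.14].

INTERFACE

Orientations are given as a unit quaternion [w, x, y, z].
In Python, from rig import sense, imaging, job_done, ctrl gives the robot as it stands.
- The arm moves only by the tool drive_tool, never from a script. Its argument "increments" is a list of rows, each an object of numbers: "hand": the closure, from 0 (fully open) to 1 (shut); "dx", "dy", "dz": the shift along the tool's x, y, z in units of 25 mm (1.0 is 25 mm); "wx", "wy", "wz": the turn, a rotation vector about the tool's x, y, z in units of 0.1 rad (1.0 is 0.1 rad). A call has 1 to 12 rows; each row shifts and turns the commanded pose from where the row before left it, along the tool's axes as they then stand; what a row does not reach is not made up. A row lasts 1/12 s, in which the tool goes at most 41.7 mm and 7.16 degrees, less where a joint would pass 70% of its speed; a pose out of reach is approached as far as the arm can. A call with a number of a shift or a turn outside -1 to 1 is refused whole. A call with a gripper value outside its range is refused whole. The fingers move at their own pace and stop on an object; "grip_force" is the grip in N (left out, the last holds). Time passes only in rows, so rows that do not move let the fingers close. It gives the time, the measured TCP pose, the force, the opening and the grip force at its end, in the units of the state.
- sense(): the state, without advancing time (a new reading comes with each control period).
- imaging.capture(name): name is "scene" or "side" or "wrist"; returns a dict with "color" (480x640x3 uint8, red, green, blue), "range_z" (480x640 float32, m along the optical axis (not along the pixel's ray), 0 where there is no reading), "vfov" (degrees; the focal length in pixels is half the picture's height over the tangent of half this angle, whatever the lens; pixels are square), "cx", "cy" (the principal point, pixels), "R" (3x3) and "t" (3): a world point X has camera coordinates R X + t; the wrist camera has in their place "T_tool_cam" (4x4, takes a point from camera to tool coordinates, whose origin is the TCP and whose axes are the flange's). Camera axes: x right, y down, z forward; pixel columns grow to the right and rows downward; lengths in m; the calibration is good to about 2 mm. A picture is of the moment at which its call begins: read the wrist's pose just before it.
- job_done(): hands the job in; it is judged then, once.
Trained networks look in a picture, given as the dict that the camera call returned (one of the last four; its "shot" number tells which), for a name from the list of things; names that differ only in an ending like _2 or _b are one class to them, and where a whole thing is asked for, a point or a joint stands for the part that bears it (a point fixed in the world has none). Each returns a list of dicts, best first, with "conf" (0 to 1); they miss things now and then, are a little off and sometimes report something else, mostly with a low value. They report only what shows in the picture. A call takes as long as a camera call.
- imaging.trace(picture, name): "pixels" (480x640 bool, what is visible of it) and "extent" ([left, top, width, height] in pixels, round what is visible of it).
The state is a dict: "time": time; "joint_positions": joint angles; "joint_velocities": joint speeds; "joint_efforts": joint torques, N m; "tool_pos": TCP position; "tool_rot": TCP orientation; "contact_force": force on the tool from outside, world axes, zero at the start; "moment": the same for the moment, N m; "opening": finger opening in m; "finger_force": force on a finger pad.
Only numpy, scipy, OpenCV 4.12 (cv2) and the standard library are available. Lean on these libraries where they do the work, as an engineer would, in place of code of your own. Each camera call takes 0.05 s, during which the arm holds its last target. There are 200 camera calls.

## Working session

There is one attempt and no reset: what is moved stays moved. The work goes in short steps, Python scripts to look and compute and a tool call to move; the robot and the scene stay as the last step left them, time stands still between calls to the robot, and variables do not carry over. Pictures are saved under pics/ and viewed, at most 10 in all, crops included, and the job is handed in when it is done.

Besides the shell and the picture viewer there is one more tool, called after "Emit:" as a command line: name --argument value ..., lists and objects as JSON in quotes. drive_tool: Moves the arm, as the interface text tells. Shifts and turns lie within -1 to 1; 1 stands for 25 mm of shift or 0.1 rad of turn. Its arguments: {"type":"object","properties":{"increments":{"type":"array","items":{"type":"object","properties":{"hand":{"type":"number"},"dx":{"type":"number","minimum":-1,"maximum":1},"dy":{"type":"number","minimum":-1,"maximum":1},"dz":{"type":"number","minimum":-1,"maximum":1},"wx":{"type":"number","minimum":-1,"maximum":1},"wy":{"type":"number","minimum":-1,"maximum":1},"wz":{"type":"number","minimum":-1,"maximum":1}}}},"grip_force":{"type":"number"}},"required":["increments"]}

```bash
mkdir -p pics
cat > h.py <<'E'
import numpy as np, cv2
from rig import sense, imaging, job_done, ctrl
def save(p,n): cv2.imwrite('pics/'+n+'.png',p['color'][:,:,::-1])
def cloud(p):
    f=240/np.tan(np.radians(p['vfov'])/2); z=p['range_z'].astype(float)
    v,u=np.mgrid[:480,:640]
    c=np.stack([(u-p['cx'])/f*z,(v-p['cy'])/f*z,z],-1)
    return (c-p['t'])@p['R']   # R^T (c-t)
E
python3 - <<'E'
from h import *
s=sense();print(s)
for n in('scene','side'):
    p=imaging.capture(n);save(p,n+'0');W=cloud(p);np.savez('/tmp/'+n+'.npz',W=W,c=p['color'],z=p['range_z'])
    for k in('stand','leg','cam','glue_bottle','paint_pot_a'):
        for r in imaging.trace(p,k)[:3]:
            m=r['pixels']&(p['range_z']>0);X=W[m]
            print(n,k,round(r['conf'],2),r['extent'],np.median(X,0).round(3),np.percentile(X,2,0).round(3),np.percentile(X,98,0).round(3))
E
```

```text
{'time': 0.0, 'joint_positions': array([-1.24462464e+00,  3.00502064e-01,  1.52158321e+00,  7.37454396e-06,
        1.32069561e+00, -6.65784480e-02]), 'joint_velocities': array([ 0.00109202,  0.00093196,  0.00044617,  0.00010219,  0.0007897 ,
       -0.00014842]), 'joint_efforts': array([-1.67764458e-03, -5.43499589e+01, -3.61790049e+01, -1.33469516e-04,
        4.06590058e-03, -1.91185870e-05]), 'tool_pos': array([ 0.21043698, -0.50789805,  0.23070343]), 'tool_rot': array([-5.89578446e-04,  9.80780306e-01,  1.95114425e-01, -7.33556383e-05]), 'contact_force': array([-0.05488109,  0.52045728,  0.58627376]), 'moment': array([-0.01148053, -0.00991368,  0.03411828]), 'finger_force': 0.0, 'opening': 0.08530265156181424}
scene stand 0.68 [239.1, 237.0, 162.9, 102.7] [ 0.468 -0.098  0.013] [ 0.404 -0.19   0.004] [0.555 0.017 0.073]
scene stand 0.3 [264.0, 237.2, 95.0, 87.6] [ 0.471 -0.071  0.049] [ 0.431 -0.166  0.017] [ 0.521 -0.043  0.074]
scene leg 0.84 [264.2, 239.2, 90.0, 84.1] [ 0.471 -0.071  0.049] [ 0.431 -0.166  0.018] [ 0.521 -0.043  0.074]
scene leg 0.72 [274.9, 197.0, 19.7, 25.7
[... 709 characters left out ...]
003] [0.638 0.084 0.035]
scene paint_pot_a 0.59 [263.2, 235.7, 91.5, 87.9] [ 0.471 -0.071  0.049] [ 0.431 -0.165  0.017] [ 0.53  -0.042  0.074]
side stand 0.67 [279.8, 248.3, 145.4, 78.4] [ 0.481 -0.055  0.012] [ 0.408 -0.168  0.005] [0.573 0.027 0.072]
side leg 0.85 [340.6, 251.7, 37.5, 54.4] [ 0.476 -0.054  0.055] [ 0.438 -0.088  0.018] [ 0.517 -0.04   0.073]
side cam 0.72 [339.5, 252.9, 34.6, 30.4] [ 0.485 -0.058  0.064] [ 0.464 -0.089  0.038] [ 0.519 -0.043  0.073]
side glue_bottle 0.74 [340.6, 212.9, 19.7, 45.1] [ 0.569 -0.208  0.043] [ 0.559 -0.22   0.003] [ 0.587 -0.202  0.078]
side paint_pot_a 0.62 [220.9, 290.5, 16.8, 27.2] [0.615 0.077 0.029] [0.61  0.063 0.   ] [0.64  0.088 0.034]
```

Run:
```python
import cv2
a=cv2.imread('pics/scene0.png')[180:360,220:460];b=cv2.imread('pics/side0.png')[190:370,210:450]
cv2.imwrite('pics/both.png',cv2.resize(cv2.hconcat([a,b]),(800,300),interpolation=cv2.INTER_CUBIC))
cv2.imwrite('pics/a.png',cv2.resize(a,(800,600),interpolation=cv2.INTER_CUBIC))
```

```text
(no output)
```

View pics/a.png

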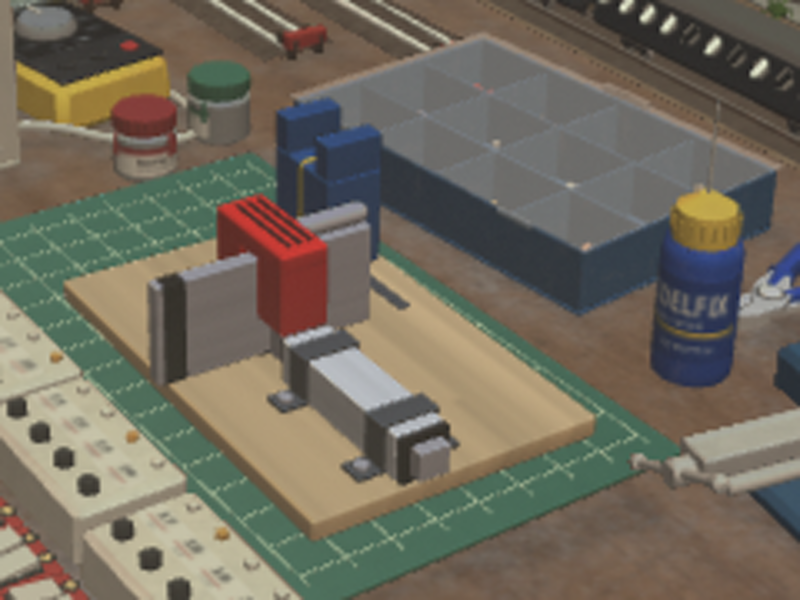

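View pics/both.png

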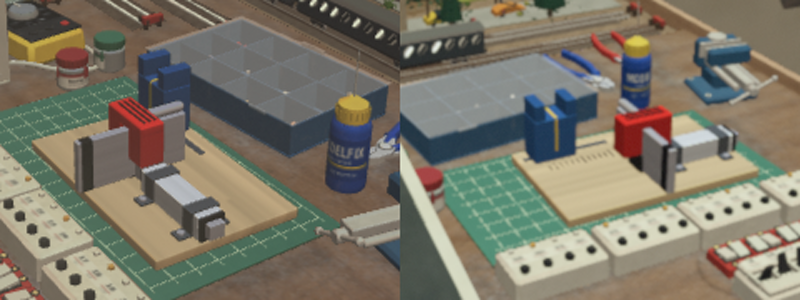

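Run:
```python
import numpy as np,cv2
for n in('scene','side'):
    d=np.load(f'/tmp/{n}.npz');W=d['W'];c=d['c'];hsv=cv2.cvtColor(c,cv2.COLOR_RGB2HSV)
    H,S,V=[hsv[...,i].astype(int) for i in range(3)]
    reg=(d['z']>0)&(W[...,0]>.36)&(W[...,0]<.65)&(W[...,1]>-.22)&(W[...,1]<.06)
    bd=reg&(abs(W[...,2]-.013)<.004)&(H>8)&(H<28)&(S>50)&(V>110)
    l,lab,st,_=cv2.connectedComponentsWithStats(bd.astype(np.uint8));k=1+st[1:,4].argmax();P=W[lab==k]
    (cx,cy),(w,h),a=cv2.minAreaRect((P[:,:2]*1000).astype(np.float32));print(n,'board',(cx,cy),(w,h),a,P[:,2].mean(),len(P))
    print(cv2.boxPoints(((cx,cy),(w,h),a)).round(0).tolist())
    red=reg&((H<6)|(H>174))&(S>150)&(W[...,2]>.03);
    t=red&(W[...,2]>.069); P=W[t]; print('camtop',cv2.minAreaRect((P[:,:2]*1000).astype(np.float32)),P[:,2].mean(),len(P))
    bl=reg&(H>100)&(H<125)&(S>110)&(W[...,2]>.02)&(W[...,1]>-.05)
    l,lab,st,_=cv2.connectedComponentsWithStats(bl.astype(np.uint8));
    for k in range(1,l):
        if st[k,4]>25:
            P=W[lab==k];print('blue',st[k],P.min(0).round(3),P.max(0).round(3))
            T=P[P[:,2]>P[:,2].max()-.004];print('  top',T[:,2].mean(),len(T),cv2.minAreaRect((T[:,:2]*1000).astype(np.float32)))
```

```text
scene board (485.8443603515625, -108.23674011230469) (153.36692810058594, 133.8778076171875) 60.1065788269043 0.01235066845100762 3516
[[390.0, -141.0], [506.0, -208.0], [582.0, -75.0], [466.0, -8.0]]
camtop ((484.4969787597656, -71.46922302246094), (53.93594741821289, 21.453466415405273), 59.206298828125) 0.07249612738642168 297
blue [304 210  18   6  60] [ 0.573 -0.046  0.073] [ 0.597 -0.027  0.077]
  top 0.07516225082300833 60 ((585.478759765625, -36.44618606567383), (11.832669258117676, 27.273717880249023), 62.82837677001953)
side board (497.98480224609375, -79.74897766113281) (206.52658081054688, 137.38780212402344) 58.32759094238281 0.011501271023018116 3174
[[385.0, -132.0], [502.0, -204.0], [611.0, -28.0], [494.0, 44.0]]
camtop ((483.8893127441406, -69.3388900756836), (53.46173858642578, 23.1002197265625), 60.117942810058594) 0.07185436950857808 248
blue [285 247  19  38 513] [ 0.564 -0.049  0.02 ] [ 0.599 -0.022  0.076]
  top 0.0741039004512023 61 ((584.5147705078125, -33.96368408203125), (10.04548454284668, 29.04564666748047), 59.785770416259766)
blue [305 259   5  23  74] [ 0.559 -0.05   0.02 ] [ 0.567 -0.043  0.058]
  top 0.05662340611690921 11 ((563.1631469726562, -47.66596221923828), (4.12738561630249, 8.014225006103516), 86.80394744873047)
blue [258 263  11   7  44] [ 0.642 -0.05   0.02 ] [ 0.65  -0.031  0.03 ]
  top 0.02818552455182738 20 ((646.9293823242188, -40.59656524658203), (19.44692611694336, 3.489555597305298), 69.533447265625)
```

Run:
```python
from h import *
for n in('scene','side'):
    d=np.load(f'/tmp/{n}.npz');W=d['W'];c=d['c'];hsv=cv2.cvtColor(c,cv2.COLOR_RGB2HSV)
    H,S,V=[hsv[...,i].astype(int) for i in range(3)]
    near=np.hypot(W[...,0]-.577,W[...,1]+.049)<.045
    T=near&(abs(W[...,2]-.0755)<.0045)&(H>95)&(H<130)&(S>90)
    P=W[T];print(n,len(P),cv2.minAreaRect((P[:,:2]*1000).astype(np.float32)))
    y=near&(H>15)&(H<32)&(S>80)&(W[...,2]>.02)&(W[...,2]<.072); print('yellow',y.sum(),np.median(W[y],0),W[y].min(0),W[y].max(0))
    for a in(59,60):
        r=np.radians(a);R=np.array([[np.cos(r),np.sin(r)],[-np.sin(r),np.cos(r)]])
        Q=(P[:,:2]-[.4842,-.0704])@R.T*1e3; print(a,np.percentile(Q,[1,10,50,90,99],axis=0).round(1).tolist(), 'hist',np.histogram(Q[:,0],12))
p=imaging.capture('wrist');print(p['T_tool_cam'].round(3),p['vfov'])
```

```text
scene 194 ((576.3564453125, -50.767822265625), (46.02378845214844, 28.472179412841797), 58.891685485839844)
yellow 22 [ 0.56554053 -0.04336438  0.04748468] [ 0.55947938 -0.05261207  0.03207794] [ 0.57087838 -0.04113397  0.0657611 ]
59 [[42.0, -82.3], [43.8, -79.0], [53.9, -68.4], [82.3, -57.8], [86.1, -55.4]] hist (array([40, 31, 19, 10,  0,  0,  0,  0, 19, 46, 17, 12]), array([41.27973263, 45.11477774, 48.94982285, 52.78486796, 56.61991308,
       60.45495819, 64.2900033 , 68.12504841, 71.96009352, 75.79513863,
       79.63018374, 83.46522885, 87.30027397]))
60 [[40.8, -83.2], [42.7, -80.0], [52.9, -69.3], [81.2, -59.1], [84.9, -56.3]] hist (array([41, 30, 18, 11,  0,  0,  0,  0, 20, 43, 18, 13]), array([40.06689187, 43.89880923, 47.7307266 , 51.56264396, 55.39456132,
       59.22647869, 63.05839605, 66.89031341, 70.72223078, 74.55414814,
       78.3860655 , 82.21798286, 86.04990023]))
side 138 ((576.1420288085938, -48.786678314208984), (43.78729248046875, 30.593786239624023), 58.51681900024414)
yellow 46 [ 0.56497393 -0.04220323  0.04505513] [ 0.5626624  -0.05644691  0.025555  ] [ 0.58520966 -0.03297633  0.07056282]
59 [[44.4, -81.3], [47.2, -77.2], [55.3, -64.2], [86.7, -54.8], [87.7, -52.8]] hist (array([18, 19, 29,  5,  0,  0,  0,  0,  0, 18, 21, 28]), array([44.0759839 , 47.72236937, 51.36875484, 55.01514031, 58.66152579,
       62.30791126, 65.95429673, 69.6006822 , 73.24706767, 76.89345314,
       80.53983861, 84.18622408, 87.83260955]))
60 [[43.2, -82.5], [46.0, -78.6], [54.3, -65.4], [85.4, -55.9], [86.6, -54.0]] hist (array([19, 19, 30,  3,  0,  0,  0,  0,  0, 17, 22, 28]), array([43.07552697, 46.71579727, 50.35606757, 53.99633787, 57.63660816,
       61.27687846, 64.91714876, 68.55741906, 72.19768936, 75.83795966,
       79.47822996, 83.11850026, 86.75877056]))
[[-0.    -0.958 -0.285  0.073]
 [ 1.    -0.    -0.001  0.   ]
 [ 0.001 -0.285  0.958 -0.143]
 [ 0.     0.     0.     1.   ]] 71.40619833386745
```

Emit:
drive_tool --increments '[{"dx": 0.8, "dy": -0.655, "hand": 0}, {"dx": 0.8, "dy": -0.655, "hand": 0}, {"dx": 0.8, "dy": -0.655, "hand": 0}, {"dx": 0.8, "dy": -0.655, "hand": 0}, {"dx": 0.8, "dy": -0.655, "hand": 0}, {"dx": 0.8, "dy": -0.655, "hand": 0}, {"dx": 0.8, "dy": -0.655, "hand": 0}, {"dx": 0.8, "dy": -0.655, "hand": 0}, {"dx": 0.8, "dy": -0.655, "hand": 0}, {"dx": 0.8, "dy": -0.655, "hand": 0}]' --grip_force 25

```text
invalid input at $.increments[0]: expected keys hand, dx, dy, dz, wx, wy, wz
```

Emit:
drive_tool --increments '[{"dx": 0.8, "dy": -0.655, "hand": 0}, {"dx": 0.8, "dy": -0.655, "hand": 0}, {"dx": 0.8, "dy": -0.655, "hand": 0}, {"dx": 0.8, "dy": -0.655, "hand": 0}, {"dx": 0.8, "dy": -0.655, "hand": 0}, {"dx": 0.8, "dy": -0.655, "hand": 0}, {"dx": 0.8, "dy": -0.655, "hand": 0}, {"dx": 0.8, "dy": -0.655, "hand": 0}, {"dx": 0.8, "dy": -0.655, "hand": 0}, {"dx": 0.8, "dy": -0.655, "hand": 0}]'

```text
invalid input at $.increments[0]: expected keys hand, dx, dy, dz, wx, wy, wz
```

Emit:
drive_tool --increments '[{"wz": 0.93, "dz": 0.3, "hand": 0}, {"wz": 0.93, "dz": 0.3, "hand": 0}, {"wz": 0.93, "dz": 0.3, "hand": 0}, {"wz": 0.93, "dz": 0.3, "hand": 0}, {"wz": 0.93, "dz": 0.3, "hand": 0}, {"wz": 0.93, "dz": 0.3, "hand": 0}, {"wz": 0.93, "dz": 0.3, "hand": 0}, {"wz": 0.93, "dz": 0.3, "hand": 0}, {"wz": 0.93, "dz": 0.3, "hand": 0}, {"wz": 0.93, "dz": 0.3, "hand": 0}, {"hand": 0}, {"hand": 0}]'

```text
invalid input at $.increments[0]: expected keys hand, dx, dy, dz, wx, wy, wz
```

```bash
cat >> h.py <<'E'
from scipy.spatial.transform import Rotation as Ro
def wrist(tag):
    s=sense();p=imaging.capture('wrist');save(p,tag)
    q=s['tool_rot'];Rt=Ro.from_quat([q[1],q[2],q[3],q[0]]).as_matrix();T=p['T_tool_cam']
    f=240/np.tan(np.radians(p['vfov'])/2);z=p['range_z'].astype(float);v,u=np.mgrid[:480,:640]
    c=np.stack([(u-p['cx'])/f*z,(v-p['cy'])/f*z,z],-1)
    tl=c@T[:3,:3].T+T[:3,3]
    return s,p,tl,tl@Rt.T+s['tool_pos'],Rt
E
python3 - <<'E'
from h import *
s,p,tl,W,Rt=wrist('w1')
print(s['time'],s['tool_pos'],Rt.round(3).tolist(),s['joint_positions'].round(2))
r=imaging.trace(p,'cam')[:1]
for r in imaging.trace(p,'cam')[:1]+imaging.trace(p,'leg')[:1]:
    print(r['conf'],r['extent'])
    m=r['pixels']&(p['range_z']>0);z=W[m][:,2];
    for lo,hi in((.068,.078),(.059,.065)):
        P=tl[m][(z>lo)&(z<hi)]
        if len(P)>20: print(lo,len(P),cv2.minAreaRect((P[:,:2]*1000).astype(np.float32)),P.mean(0).round(4))
E
```

```text
0.65 [ 0.21050395 -0.50809884  0.23125348] [[0.924, 0.383, -0.0], [0.383, -0.924, 0.0], [0.0, -0.0, -1.0]] [-1.24  0.3   1.52 -0.    1.32 -0.07]
```

View pics/w1.png

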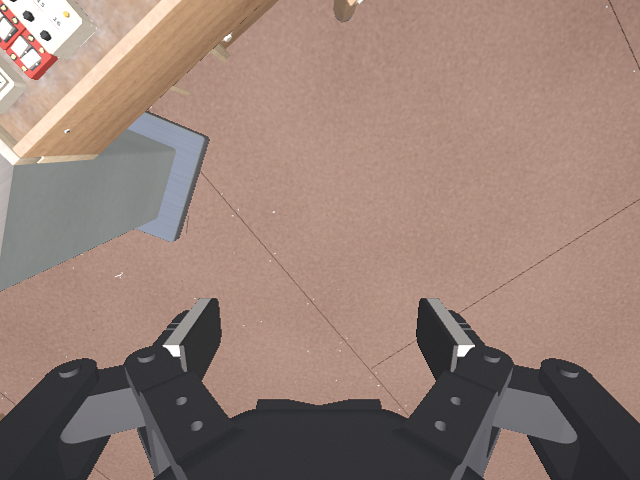

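The rows need every key, so all three moves were refused. The wrist picture shows only the floor and the open fingers (around 200 and 440, 340), and nothing has moved. I'll send the moves again with every key.

Emit:
drive_tool --increments '[{"hand": 0, "dx": 0.8, "dy": -0.655, "dz": 0, "wx": 0, "wy": 0, "wz": 0}, {"hand": 0, "dx": 0.8, "dy": -0.655, "dz": 0, "wx": 0, "wy": 0, "wz": 0}, {"hand": 0, "dx": 0.8, "dy": -0.655, "dz": 0, "wx": 0, "wy": 0, "wz": 0}, {"hand": 0, "dx": 0.8, "dy": -0.655, "dz": 0, "wx": 0, "wy": 0, "wz": 0}, {"hand": 0, "dx": 0.8, "dy": -0.655, "dz": 0, "wx": 0, "wy": 0, "wz": 0}, {"hand": 0, "dx": 0.8, "dy": -0.655, "dz": 0, "wx": 0, "wy": 0, "wz": 0}, {"hand": 0, "dx": 0.8, "dy": -0.655, "dz": 0, "wx": 0, "wy": 0, "wz": 0}, {"hand": 0, "dx": 0.8, "dy": -0.655, "dz": 0, "wx": 0, "wy": 0, "wz": 0}, {"hand": 0, "dx": 0.8, "dy": -0.655, "dz": 0, "wx": 0, "wy": 0, "wz": 0}, {"hand": 0, "dx": 0.8, "dy": -0.655, "dz": 0, "wx": 0, "wy": 0, "wz": 0}]' --grip_force 25

```text
time: 1.68
tool_pos: [0.333, -0.2791, 0.2315]
tool_rot: [0.0, 0.981, 0.195, 0.0]
contact_force: [0.9, -0.8, 0.1]
opening: 0.0856
finger_force: 0.0
```

Emit:
drive_tool --increments '[{"hand": 0, "dx": 0.8, "dy": -0.655, "dz": 0, "wx": 0, "wy": 0, "wz": 0}, {"hand": 0, "dx": 0.8, "dy": -0.655, "dz": 0, "wx": 0, "wy": 0, "wz": 0}, {"hand": 0, "dx": 0.8, "dy": -0.655, "dz": 0, "wx": 0, "wy": 0, "wz": 0}, {"hand": 0, "dx": 0.8, "dy": -0.655, "dz": 0, "wx": 0, "wy": 0, "wz": 0}, {"hand": 0, "dx": 0.8, "dy": -0.655, "dz": 0, "wx": 0, "wy": 0, "wz": 0}, {"hand": 0, "dx": 0.8, "dy": -0.655, "dz": 0, "wx": 0, "wy": 0, "wz": 0}, {"hand": 0, "dx": 0.8, "dy": -0.655, "dz": 0, "wx": 0, "wy": 0, "wz": 0}, {"hand": 0, "dx": 0.8, "dy": -0.655, "dz": 0, "wx": 0, "wy": 0, "wz": 0}, {"hand": 0, "dx": 0.8, "dy": -0.655, "dz": 0, "wx": 0, "wy": 0, "wz": 0}, {"hand": 0, "dx": 0.8, "dy": -0.655, "dz": 0, "wx": 0, "wy": 0, "wz": 0}]'

```text
time: 2.52
tool_pos: [0.4551, -0.0512, 0.2314]
tool_rot: [0.0, 0.981, 0.195, 0.0]
contact_force: [0.9, -0.3, 1.1]
opening: 0.0855
finger_force: 0.0
```

Emit:
drive_tool --increments '[{"hand": 0, "dx": 0, "dy": 0, "dz": 0.3, "wx": 0, "wy": 0, "wz": 0.93}, {"hand": 0, "dx": 0, "dy": 0, "dz": 0.3, "wx": 0, "wy": 0, "wz": 0.93}, {"hand": 0, "dx": 0, "dy": 0, "dz": 0.3, "wx": 0, "wy": 0, "wz": 0.93}, {"hand": 0, "dx": 0, "dy": 0, "dz": 0.3, "wx": 0, "wy": 0, "wz": 0.93}, {"hand": 0, "dx": 0, "dy": 0, "dz": 0.3, "wx": 0, "wy": 0, "wz": 0.93}, {"hand": 0, "dx": 0, "dy": 0, "dz": 0.3, "wx": 0, "wy": 0, "wz": 0.93}, {"hand": 0, "dx": 0, "dy": 0, "dz": 0.3, "wx": 0, "wy": 0, "wz": 0.93}, {"hand": 0, "dx": 0, "dy": 0, "dz": 0.3, "wx": 0, "wy": 0, "wz": 0.93}, {"hand": 0, "dx": 0, "dy": 0, "dz": 0.3, "wx": 0, "wy": 0, "wz": 0.93}, {"hand": 0, "dx": 0, "dy": 0, "dz": 0.3, "wx": 0, "wy": 0, "wz": 0.93}, {"hand": 0, "dx": 0, "dy": 0, "dz": 0, "wx": 0, "wy": 0, "wz": 0}, {"hand": 0, "dx": 0, "dy": 0, "dz": 0, "wx": 0, "wy": 0, "wz": 0}]'

```text
time: 3.52
tool_pos: [0.4547, -0.0524, 0.1563]
tool_rot: [-0.0, 0.965, -0.264, -0.0]
contact_force: [-0.8, 0.2, -0.1]
opening: 0.0854
finger_force: 0.0
```

```bash
cat > w.py <<'E'
from h import *
import sys
s,p,tl,W,Rt=wrist(sys.argv[1])
print(s['time'],s['tool_pos'],np.degrees(np.arctan2(Rt[1,0],Rt[0,0])),s['joint_positions'].round(2),s['contact_force'].round(1))
np.savez('/tmp/w.npz',W=W,tl=tl,c=p['color'],z=p['range_z'])
hsv=cv2.cvtColor(p['color'],cv2.COLOR_RGB2HSV);H,S,V=[hsv[...,i].astype(int) for i in range(3)]
ok=p['range_z']>0;z=W[...,2]
R=lambda m:(int(m.sum()),)+(tuple(np.round(np.array(cv2.minAreaRect((tl[m][:,:2]*1e3).astype(np.float32))[i]),1).tolist() for i in range(3)) if m.sum()>20 else ())
def show(n,m):
    P=tl[m]*1e3
    print(n,len(P))
    if len(P)>20:
        print('  rect',cv2.minAreaRect(P[:,:2].astype(np.float32)),'z',W[m][:,2].mean().round(4)); print('  lo/hi',np.percentile(P[:,:2],[1,99],axis=0).round(1).tolist())
show('camtop',ok&((H<7)|(H>173))&(S>130)&(abs(z-.073)<.006))
show('catchtop',ok&(H>95)&(H<130)&(S>90)&(abs(z-.076)<.006)&(np.hypot(W[...,0]-.577,W[...,1]+.05)<.05))
show('bartop',ok&(S<60)&(abs(z-.062)<.004)&(tl[...,1]<.045)&(tl[...,1]>-.045)&(tl[...,0]<.04))
E
python3 w.py w2
```

```text
3.5167 [ 0.4546527  -0.05242675  0.15631351] -30.616978159290067 [-0.19  0.18  1.86  0.    1.11  1.91] [-0.8  0.2 -0.1]
camtop 2110
  rect ((36.505035400390625, -0.7839546203613281), (21.54153823852539, 51.96274185180664), 0.315866619348526) z 0.0742
  lo/hi [[26.0, -26.0], [47.2, 24.4]]
catchtop 2060
  rect ((104.34974670410156, -64.93992614746094), (28.195436477661133, 44.369056701660156), 0.4122334122657776) z 0.0762
  lo/hi [[90.4, -86.4], [117.6, -42.9]]
bartop 543
  rect ((2.7701072692871094, -0.7191176414489746), (40.49362564086914, 8.237008094787598), 1.716331124305725) z 0.0628
  lo/hi [[-17.0, -4.4], [22.2, 3.1]]
```

View pics/w2.png

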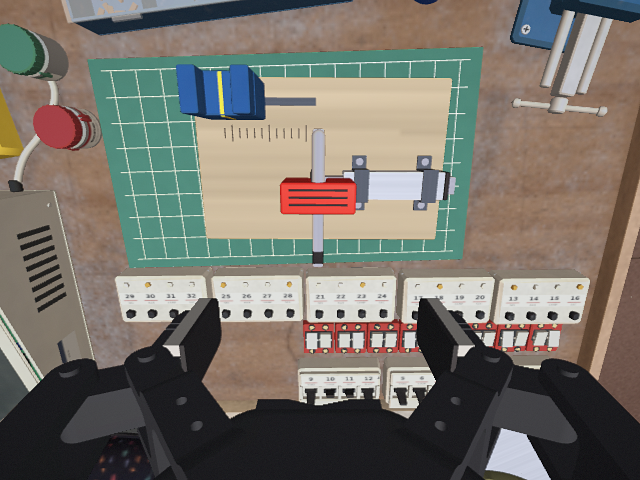

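The wrist view shows the red cam lever at (318,197), the blue catch with its yellow line at (220,92), the bar's black end at (318,258), and clear space for both fingers. The tool axes line up with the stand, and the pull needed is about 64.4 mm along tool −y.

Emit:
drive_tool --increments '[{"hand": 0, "dx": 0, "dy": -0.03, "dz": 0.8, "wx": 0, "wy": 0, "wz": 0}, {"hand": 0, "dx": 0, "dy": 0, "dz": 0.8, "wx": 0, "wy": 0, "wz": 0}, {"hand": 0, "dx": 0, "dy": 0, "dz": 0.8, "wx": 0, "wy": 0, "wz": 0}, {"hand": 0, "dx": 0, "dy": 0, "dz": 0.8, "wx": 0, "wy": 0, "wz": 0}, {"hand": 0, "dx": 0, "dy": 0, "dz": 0.8, "wx": 0, "wy": 0, "wz": 0}, {"hand": 0, "dx": 0, "dy": 0, "dz": 0.8, "wx": 0, "wy": 0, "wz": 0}, {"hand": 0, "dx": 0, "dy": 0, "dz": 0, "wx": 0, "wy": 0, "wz": 0}]'

```text
time: 4.15
tool_pos: [0.4538, -0.0516, 0.0339]
tool_rot: [0.0, 0.964, -0.264, -0.002]
contact_force: [0.3, 0.2, -1.1]
opening: 0.0852
finger_force: 0.0
```

Emit:
drive_tool --increments '[{"hand": 1, "dx": 0, "dy": 0, "dz": 0, "wx": 0, "wy": 0, "wz": 0}, {"hand": 1, "dx": 0, "dy": 0, "dz": 0, "wx": 0, "wy": 0, "wz": 0}, {"hand": 1, "dx": 0, "dy": 0, "dz": 0, "wx": 0, "wy": 0, "wz": 0}, {"hand": 1, "dx": 0, "dy": 0, "dz": 0, "wx": 0, "wy": 0, "wz": 0}, {"hand": 1, "dx": 0, "dy": 0, "dz": 0, "wx": 0, "wy": 0, "wz": 0}, {"hand": 1, "dx": 0, "dy": 0, "dz": 0, "wx": 0, "wy": 0, "wz": 0}, {"hand": 1, "dx": 0, "dy": 0, "dz": 0, "wx": 0, "wy": 0, "wz": 0}, {"hand": 1, "dx": 0, "dy": 0, "dz": 0, "wx": 0, "wy": 0, "wz": 0}, {"hand": 1, "dx": 0, "dy": 0, "dz": 0, "wx": 0, "wy": 0, "wz": 0}, {"hand": 1, "dx": 0, "dy": 0, "dz": 0, "wx": 0, "wy": 0, "wz": 0}]' --grip_force 30

```text
time: 4.98
tool_pos: [0.4552, -0.0519, 0.0367]
tool_rot: [0.0, 0.964, -0.265, 0.0]
contact_force: [-2.5, -1.3, 5.6]
opening: 0.0075
finger_force: 32.5
```

Emit:
drive_tool --increments '[{"hand": 1, "dx": 0, "dy": -0.25, "dz": 0, "wx": 0, "wy": 0, "wz": 0}, {"hand": 1, "dx": 0, "dy": -0.25, "dz": 0, "wx": 0, "wy": 0, "wz": 0}, {"hand": 1, "dx": 0, "dy": -0.25, "dz": 0, "wx": 0, "wy": 0, "wz": 0}, {"hand": 1, "dx": 0, "dy": -0.25, "dz": 0, "wx": 0, "wy": 0, "wz": 0}, {"hand": 1, "dx": 0, "dy": -0.25, "dz": 0, "wx": 0, "wy": 0, "wz": 0}, {"hand": 1, "dx": 0, "dy": -0.25, "dz": 0, "wx": 0, "wy": 0, "wz": 0}, {"hand": 1, "dx": 0, "dy": -0.25, "dz": 0, "wx": 0, "wy": 0, "wz": 0}, {"hand": 1, "dx": 0, "dy": -0.25, "dz": 0, "wx": 0, "wy": 0, "wz": 0}, {"hand": 1, "dx": 0, "dy": -0.25, "dz": 0, "wx": 0, "wy": 0, "wz": 0}, {"hand": 1, "dx": 0, "dy": -0.25, "dz": 0, "wx": 0, "wy": 0, "wz": 0}, {"hand": 1, "dx": 0, "dy": -0.08, "dz": 0, "wx": 0, "wy": 0, "wz": 0}, {"hand": 1, "dx": 0, "dy": 0, "dz": 0, "wx": 0, "wy": 0, "wz": 0}]'

```text
time: 5.98
tool_pos: [0.4883, 0.0035, 0.0367]
tool_rot: [0.0, 0.964, -0.265, 0.0]
contact_force: [-3.9, -5.2, 7.5]
opening: 0.0074
finger_force: 32.6
```

```bash
python3 w.py w3
```

```text
5.9833 [0.48832353 0.00346702 0.03674453] -30.755049093151886 [-0.07  0.43  1.86 -0.    0.85  2.04] [-3.9 -5.2  7.5]
camtop 8189
  rect ((36.30451202392578, -0.29824066162109375), (22.099201202392578, 51.79788589477539), 0.08571827411651611) z 0.074
  lo/hi [[25.9, -25.3], [47.1, 24.8]]
catchtop 7126
  rect ((100.19756317138672, -0.2543487548828125), (21.261709213256836, 44.17457962036133), 0.020263120532035828) z 0.0764
  lo/hi [[89.8, -21.6], [109.2, 21.3]]
bartop 2265
  rect ((1.936802864074707, -0.0109100341796875), (31.877365112304688, 32.02094650268555), 46.7963752746582) z 0.0627
  lo/hi [[-16.7, -16.6], [20.4, 15.7]]
```

View pics/w3.png

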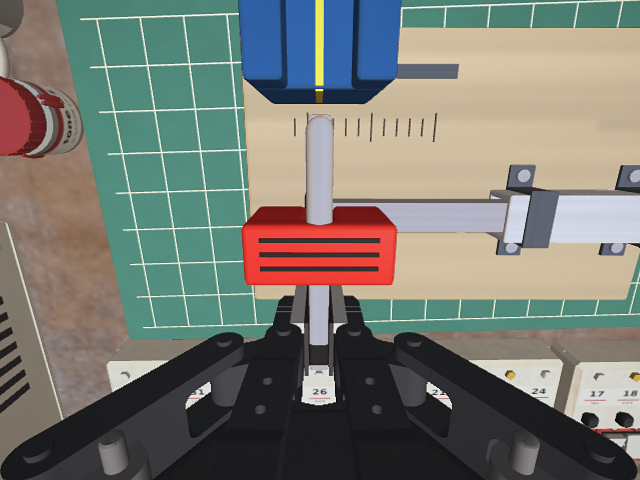

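The wrist view shows the bolt and bar in line with the yellow line (column 319): the offset is under 0.5 mm, and the lever is still open. I'll hold briefly, then slide along the bar.

Emit:
drive_tool --increments '[{"hand": 1, "dx": 0, "dy": 0, "dz": 0, "wx": 0, "wy": 0, "wz": 0}, {"hand": 1, "dx": 0, "dy": 0, "dz": 0, "wx": 0, "wy": 0, "wz": 0}, {"hand": 1, "dx": 0, "dy": 0, "dz": 0, "wx": 0, "wy": 0, "wz": 0}, {"hand": 1, "dx": 0, "dy": 0, "dz": 0, "wx": 0, "wy": 0, "wz": 0}]'

```text
time: 6.37
tool_pos: [0.4881, 0.0031, 0.0367]
tool_rot: [0.0, 0.964, -0.265, 0.0]
contact_force: [-4.3, -5.5, 7.5]
opening: 0.0077
finger_force: 32.6
```

Emit:
drive_tool --increments '[{"hand": 1, "dx": 0.15, "dy": 0, "dz": 0, "wx": 0, "wy": 0, "wz": 0}, {"hand": 1, "dx": 0.15, "dy": 0, "dz": 0, "wx": 0, "wy": 0, "wz": 0}, {"hand": 1, "dx": 0.15, "dy": 0, "dz": 0, "wx": 0, "wy": 0, "wz": 0}, {"hand": 1, "dx": 0.15, "dy": 0, "dz": 0, "wx": 0, "wy": 0, "wz": 0}, {"hand": 1, "dx": 0.15, "dy": 0, "dz": 0, "wx": 0, "wy": 0, "wz": 0}, {"hand": 1, "dx": 0.15, "dy": 0, "dz": 0, "wx": 0, "wy": 0, "wz": 0}, {"hand": 1, "dx": 0.15, "dy": 0, "dz": 0, "wx": 0, "wy": 0, "wz": 0}, {"hand": 1, "dx": 0.15, "dy": 0, "dz": 0, "wx": 0, "wy": 0, "wz": 0}, {"hand": 1, "dx": 0.15, "dy": 0, "dz": 0, "wx": 0, "wy": 0, "wz": 0}, {"hand": 1, "dx": 0.15, "dy": 0, "dz": 0, "wx": 0, "wy": 0, "wz": 0}, {"hand": 1, "dx": 0, "dy": 0, "dz": 0, "wx": 0, "wy": 0, "wz": 0}]'

```text
time: 7.28
tool_pos: [0.5154, -0.0145, 0.0338]
tool_rot: [0.001, 0.964, -0.265, -0.007]
contact_force: [-24.5, 7.3, -1.5]
opening: 0.0075
finger_force: 34.9
```

```bash
python3 w.py w4
```

```text
7.2833 [ 0.51542674 -0.01446671  0.03376846] -30.776299543747847 [-0.1   0.49  1.77  0.    0.89  2.01] [-24.5   7.3  -1.5]
camtop 8265
  rect ((23.561664581298828, -0.3129863739013672), (22.744611740112305, 51.98842239379883), 0.07433149963617325) z 0.0739
  lo/hi [[13.0, -25.2], [34.6, 24.8]]
catchtop 8076
  rect ((56.575008392333984, -1.66827392578125), (44.16764450073242, 56.422096252441406), 89.96825408935547) z 0.0765
  lo/hi [[57.6, -23.1], [84.3, 19.9]]
bartop 1591
  rect ((-13.431642532348633, -0.43924665451049805), (7.940484046936035, 40.18376159667969), 89.4968032836914) z 0.0628
  lo/hi [[-32.1, -4.2], [5.9, 3.6]]
```

Emit:
drive_tool --increments '[{"hand": 1, "dx": 0.1, "dy": -0.03, "dz": 0, "wx": 0, "wy": 0, "wz": 0}, {"hand": 1, "dx": 0.1, "dy": -0.03, "dz": 0, "wx": 0, "wy": 0, "wz": 0}, {"hand": 1, "dx": 0.1, "dy": 0, "dz": 0, "wx": 0, "wy": 0, "wz": 0}, {"hand": 1, "dx": 0.1, "dy": 0, "dz": 0, "wx": 0, "wy": 0, "wz": 0}, {"hand": 1, "dx": 0, "dy": 0, "dz": 0, "wx": 0, "wy": 0, "wz": 0}, {"hand": 1, "dx": 0, "dy": 0, "dz": 0, "wx": 0, "wy": 0, "wz": 0}]'

```text
time: 7.83
tool_pos: [0.5242, -0.0179, 0.0336]
tool_rot: [0.001, 0.964, -0.265, -0.007]
contact_force: [-30.7, 9.5, 0.8]
opening: 0.0073
finger_force: 35.1
```

```bash
python3 w.py w5
```

```text
7.8333 [ 0.52421162 -0.01790151  0.03364381] -30.764294015700774 [-0.1   0.51  1.75  0.    0.9   2.  ] [-30.7   9.5   0.8]
camtop 8160
  rect ((22.866008758544922, -0.1552867889404297), (22.789451599121094, 51.93370819091797), 0.5093323588371277) z 0.0739
  lo/hi [[12.3, -25.2], [33.9, 24.8]]
catchtop 7395
  rect ((51.66912078857422, -0.0648040771484375), (44.17947006225586, 46.93186950683594), 89.85221099853516) z 0.0766
  lo/hi [[48.3, -21.4], [74.8, 21.4]]
bartop 1559
  rect ((2.0190773010253906, -5.425271987915039), (18.568889617919922, 71.80526733398438), 71.67947387695312) z 0.0628
  lo/hi [[-31.9, -4.2], [5.1, 3.6]]
```

View pics/w5.png

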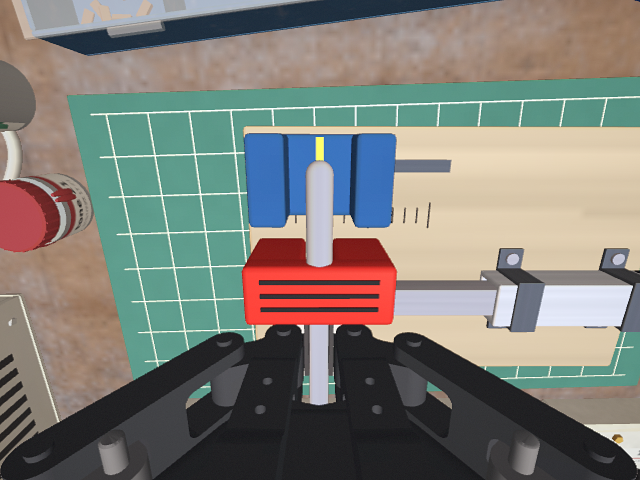

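The bolt lies in the slot in line with the yellow mark (column 319), the lever is about 30 mm along, and the offset is about 0.1 mm. I'll let it settle and check once more.

Emit:
drive_tool --increments '[{"hand": 1, "dx": 0, "dy": 0, "dz": 0, "wx": 0, "wy": 0, "wz": 0}, {"hand": 1, "dx": 0, "dy": 0, "dz": 0, "wx": 0, "wy": 0, "wz": 0}, {"hand": 1, "dx": 0, "dy": 0, "dz": 0, "wx": 0, "wy": 0, "wz": 0}, {"hand": 1, "dx": 0, "dy": 0, "dz": 0, "wx": 0, "wy": 0, "wz": 0}, {"hand": 1, "dx": 0, "dy": 0, "dz": 0, "wx": 0, "wy": 0, "wz": 0}, {"hand": 1, "dx": 0, "dy": 0, "dz": 0, "wx": 0, "wy": 0, "wz": 0}]'

```text
time: 8.38
tool_pos: [0.5242, -0.0179, 0.0337]
tool_rot: [0.001, 0.964, -0.265, -0.007]
contact_force: [-29.3, 9.6, -0.6]
opening: 0.0071
finger_force: 35.0
```

```bash
python3 w.py w6 | tee /tmp/o
python3 - <<'E'
import re
t=open('/tmp/o').read()
v=[eval(x) for x in re.findall(r'lo/hi (.*)',t)]
m=lambda a,i:(a[0][i]+a[1][i])/2
off=m(v[1],1)-m(v[0],1);gap=m(v[1],0)-m(v[0],0);print(off,gap)
if abs(off)<1.5 and gap<40.5:
    from rig import job_done;print(job_done())
E
```

```text
8.3833 [ 0.52423708 -0.01792085  0.0336525 ] -30.765043919370022 [-0.1   0.51  1.75  0.    0.9   2.  ] [-29.3   9.6  -0.6]
camtop 8195
  rect ((22.847761154174805, -0.15266799926757812), (51.776519775390625, 22.95026969909668), 89.75389099121094) z 0.0739
  lo/hi [[12.3, -25.2], [33.9, 24.8]]
catchtop 7393
  rect ((51.865081787109375, 0.10750579833984375), (44.27356719970703, 46.45716094970703), 89.94038391113281) z 0.0766
  lo/hi [[48.3, -21.4], [74.8, 21.4]]
bartop 1568
  rect ((2.2506675720214844, -5.487068176269531), (18.779342651367188, 71.17491912841797), 71.67552947998047) z 0.0628
  lo/hi [[-31.8, -4.2], [5.1, 3.6]]
0.1999999999999993 38.449999999999996
the job is handed in; nothing more can be done
None
```

I handed the job in at about 8.4 s with the fingers still holding the foot bar about 0.2 mm from the length mark and the cam lever closed (about 30 mm); the bottle and pots were never approached, and no verdict was shown.

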